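Scrub the open jar and turn the carousel to bring it to the front

TASK

Scrub the open jar on the kitchen carousel with the bottle brush standing in it: twice, lift the brush to about half of the jar's depth, keeping its head in the jar, and push it back down to the bottom, then leave it standing there. After that, turn the carousel until the open jar stands squarely at the front, in line with the tab of the foot, and finish while still holding the turntable there with the fingers, without touching the brush. Leave the mug, the soap bottle and the bowl where they are.

Things in the scene. Friction and masses are not known exactly. Their poses are not given: they have to be found in the camera images.
- stand: round oak foot of the carousel, 240 mm across and 28 mm high, fixed to the worktop; origin at the centre of its underside, on the turning axis. A flat oak tab (40 mm wide, 20 mm high) sticks out along its -x axis to 220 mm from the axis, with a 30 mm round stud (top 48 mm above the worktop) near its end, and marks the front
- front_spot (a point): point of the fixed foot in line with the tab, 85 mm from the turning axis along the foot's -x axis and 50 mm above the worktop: the centre of the open jar's inner floor comes here when the jar stands at the front
- carousel: turning part, 1.8 kg, turns endlessly both ways (friction 0.06 N m) and stays where left; origin on its vertical axis 30 mm above the worktop. An oak disc, 270 mm across, 15 mm thick, carries four white jars 68 mm across, fixed at 90 degree steps 85 mm from the axis: the open one along -x, the others closed by oak lids with a small knob, tops 97 to 122 mm above the origin
- jar_floor (a point): centre of the inner floor of the open jar, 20 mm above the carousel's origin. The jar's inside is 58 mm across and 105 mm deep, its wall 5 mm thick
- handle (a point): centre of the carousel's oak handle bar on the turning axis, 185 mm above the worktop, higher than all the jars; the bar turns with the disc, is 70 mm long along the carousel's x axis, 16 mm wide along its y axis and 40 mm high
- brush: bottle brush of 200 mm and 90 g (up to a third more or less), standing loose in the open jar on its flat-ended head; origin at the centre of the head's lower end, z along the brush towards the handle. White bristle head 42 mm across and 50 mm long (rigid), 6 mm wire to 115 mm, then a round wooden handle 14 mm across from 115 to 200 mm
- mug: blue mug 80 mm across and 90 mm high, beside the carousel; origin at the centre of its underside; bystander
- soap: white soap bottle 60 mm across and 170 mm high, beside the carousel; origin at the centre of its underside; bystander
- bowl: white bowl 110 mm across and 50 mm high, beside the carousel; origin at the centre of its underside; bystander
Not all that is in view belongs to the job. Leave any blue look-alike of the brush alone.

How it is judged:
By the outcome, as a careful person would: the job done as asked, in the order asked, and still so for the second after the job is handed in, while the arm keeps its last pose, push and grip.
It also fails if it takes over 72 s, if anything falls off the work surface, if the arm or the gripper's body presses on something with over 40 N, if the wrist force passes 120 N, or if a joint passes its speed limit or range.

ROBOT

A 6-joint arm with a two-finger parallel gripper is mounted at the origin on the work surface. World frame = base frame: x ahead of the robot, y to its left, z up, the work surface at z = 0. Lengths are in m, angles in rad, forces in N, time in s.
With the tool pointing down it reaches from about 0.4 to 0.825 m from the base axis. Payload 7 kg.
Tool frame: the origin (TCP) lies at the very end of the fingers, on their centre line; the grasp point (between the pads) lies 19 mm behind it; z points along the fingers, y is the line along which they close (so a half turn about z gives the same grasp; the last joint's range is limited). The gripper opens to 88 mm and grips with 3 to 60 N. Pads are 19 mm wide; open, the fingers measure 130 mm over their backs; the gripper's body (78 mm by 193 mm) begins 47 mm behind the grasp point.
Start: joints at [1.4, 0.359, 0.012, 0, -1.224, -0.288], TCP at [0.299, 0.605, 0.227] pointing down, gripper open.
Joint ranges: [-3.07, 3.07], [-1.43, 2.12], [-1.02, 1.25], [-3.03, 1.67], [-3.05, -0], [-3.03, 3.03]. Speed limits (rad/s): [2.39, 2.39, 3.01, 3.14, 3.14, 3.14].

INTERFACE

Orientations are given as [roll, pitch, yaw] about the fixed x, y, z axes, in that order (R = Rz(yaw) Ry(pitch) Rx(roll)).
In Python, from station import arm gives the robot as it stands. The module is installed in compiled form; this text tells all that it offers.
- The arm moves only by the shell command python3 -m crank 'ROWS' [FORCE]. ROWS is JSON, a list of rows, each an object of numbers: "dx", "dy", "dz": the shift along the world's x, y, z in m; "twist": the turn about the world's z in degrees; "grip": the opening, from -1 (shut) to 1 (fully open). A call has exactly 5 rows; each row is the pose to reach, as a shift and turn from the pose commanded when the call began; what a row does not reach only later rows make up. A row lasts 1/12 s, in which the tool goes at most 41.7 mm and 7.16 degrees, less where a joint would pass 70% of its speed; a pose out of reach is approached as far as the arm can. A call with a gripper value outside its range is refused whole. The fingers move at their own pace and stop on an object; FORCE is the grip in N (left out, the last holds). Time passes only in rows, so rows that repeat a pose let the fingers close, or fill a call up. It gives the time, the measured TCP pose, the force, the opening and the grip force at its end, in the units of the state.
- arm.get_state(): the state, without advancing time (a new reading comes with each control period).
- arm.grab_frame(name): name is "scene" or "top"; returns the picture (420x560x3 uint8, red, green, blue); there is no depth.
- arm.get_calibration(name): a dict with "fx", "fy", "cx", "cy" (pixels), "cam_to_world" (4x4, takes a point from camera to world coordinates). Camera axes: x right, y down, z forward; pixel columns grow to the right and rows downward; lengths in m; the calibration is good to about 2 mm. A picture is of the moment at which its call begins. get_calibration takes no time and is no camera call.
- arm.job_done(): hands the job in; it is judged then, once.
The state is a dict: "t": time; "q": joint angles; "qd": joint speeds; "joint_efforts": joint torques, N m; "eef_pos": TCP position; "ee_rot": TCP orientation; "force": force on the tool from outside, world axes, zero at the start; "moment": the same for the moment, N m; "width": finger opening in m; "gripper_force": force on a finger pad.
Only numpy, scipy, OpenCV 4.12 (cv2) and the standard library are available. Lean on these libraries where they do the work, as an engineer would, in place of code of your own. Each camera call takes 0.05 s, during which the arm holds its last target. There are 200 camera calls.

## Working session

There is one attempt and no reset: what is moved stays moved. The work goes in short steps, Python scripts to look and compute and a shell command to move; the robot and the scene stay as the last step left them, time stands still between calls to the robot, and variables do not carry over. Pictures are saved under pics/ and viewed, at most 10 in all, crops included, and the job is handed in when it is done.

```bash
mkdir -p pics
python3 - <<'E'
from station import arm
import cv2,numpy as np
for n in("scene","top"):
    f=arm.grab_frame(n); cv2.imwrite(f"pics/{n}0.png",f[...,::-1])
    c=arm.get_calibration(n); print(n,c["fx"],c["fy"],c["cx"],c["cy"]);print(np.round(c["cam_to_world"],3))
s=arm.get_state();print(s["t"],s["eef_pos"],s["ee_rot"],s["width"])
E
```

```text
scene 386.80421672893084 386.80421672893084 273.6062492528504 209.0136010205888
[[-0.342  0.676 -0.653  1.111]
 [ 0.94   0.249 -0.235  0.253]
 [ 0.003 -0.694 -0.72   0.716]
 [ 0.     0.     0.     1.   ]]
top 439.21084294275374 439.21084294275374 280.7054991829713 221.08092302103458
[[-0.005 -0.987  0.161  0.412]
 [-1.     0.008  0.023  0.032]
 [-0.024 -0.161 -0.987  1.099]
 [ 0.     0.     0.     1.   ]]
0.1 [0.29875172 0.60480766 0.22572401] [ 3.14012288e+00 -1.49699993e-04 -4.58819398e-01] 0.08779640020023434
```

View pics/scene0.png

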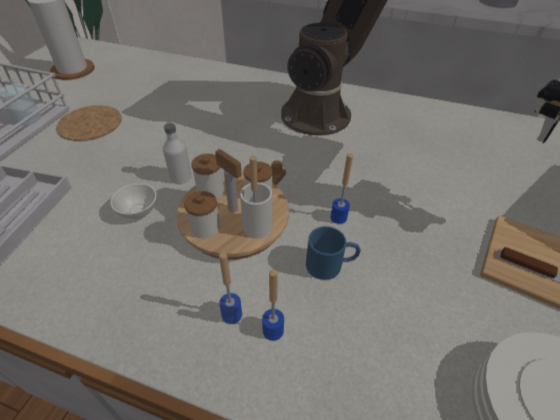

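View pics/top0.png

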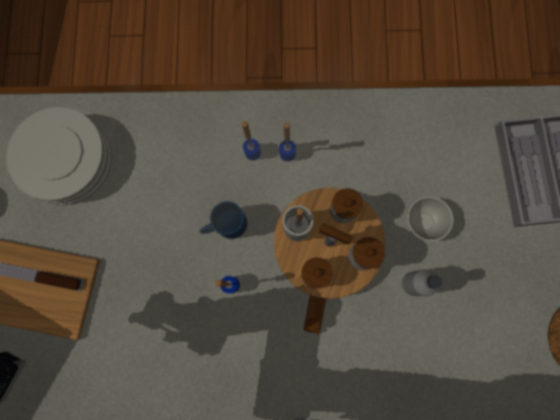

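The top view shows the carousel disc centred near (330,242), the open jar near (298,221), the bar near (335,233) and the tab near (315,315). Next I'll measure them.

```bash
cat > h.py <<'E'
from station import arm
import numpy as np,cv2
def ray(n,u,v):
    c=arm.get_calibration(n);T=np.array(c["cam_to_world"])
    d=T[:3,:3]@np.array([(u-c["cx"])/c["fx"],(v-c["cy"])/c["fy"],1]);return T[:3,3],d
def onz(n,u,v,z):
    o,d=ray(n,u,v);return o+d*(z-o[2])/d[2]
def tri(a,b):
    (o,d),(p,e)=ray(*a),ray(*b);s=np.linalg.lstsq(np.c_[d,-e],p-o,rcond=None)[0]
    A,B=o+d*s[0],p+e*s[1];return (A+B)/2,np.linalg.norm(A-B)
E
python3 - <<'E'
from h import *
t=cv2.imread("pics/top0.png");s=cv2.imread("pics/scene0.png")
a=cv2.resize(t[170:345,260:400],None,fx=4,fy=3.42*4/3.42,interpolation=2)[:600]
b=cv2.resize(s[140:260,170:300],None,fx=5,fy=5,interpolation=2)
cv2.imwrite("pics/tc.png",a[:600]);cv2.imwrite("pics/sc.png",b)
h=cv2.cvtColor(t,cv2.COLOR_BGR2HSV);m=((h[...,1]>70)&(h[...,0]<25)).astype(np.uint8);m[:175]=0;m[340:]=0;m[:,:262]=0;m[:,400:]=0
k=max(cv2.findContours(m,0,1)[0],key=cv2.contourArea)[:,0]
P=np.array([onz("top",*p,.045) for p in k])[:,:2]
for i in range(4):
    A=np.c_[2*P,np.ones(len(P))];x=np.linalg.lstsq(A,(P**2).sum(1),rcond=None)[0];c=x[:2];r=np.sqrt(x[2]+c@c)
    e=abs(np.linalg.norm(P-c,axis=1)-r);P=P[e<max(.004,np.median(e)*2)]
print(c,r,len(P))
E
```

```text
[ 0.53003339 -0.05935412] 0.13611300453488903 161
```

View pics/tc.png

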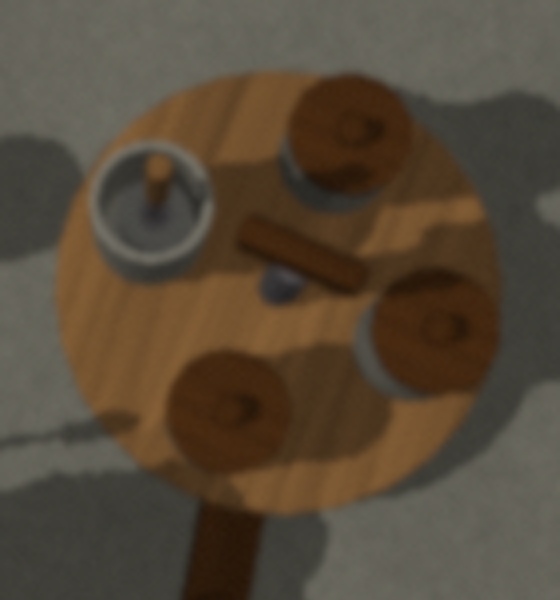

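View pics/sc.png

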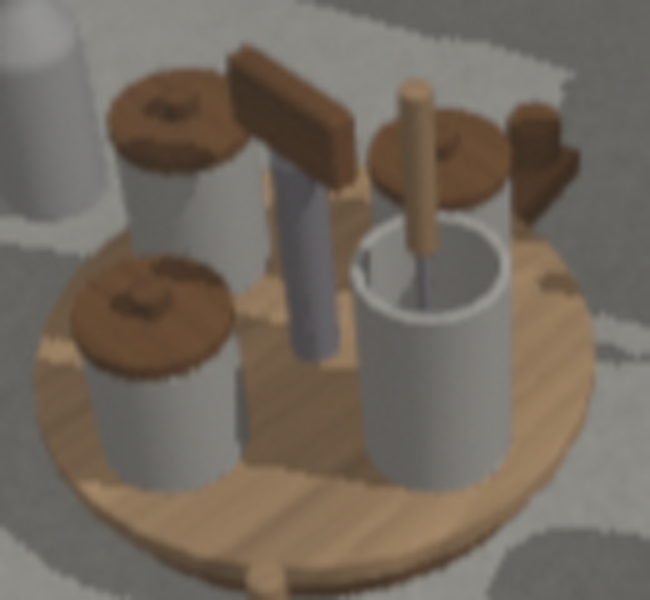

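Run:
```python
from h import *
T=lambda u,v:("top",260+(u+.5)/4-.5,170+(v+.5)/4-.5)
S=lambda u,v:("scene",170+(u+.5)/5-.5,140+(v+.5)/5-.5)
C=np.array([.53,-.0594])
print("jar rim",onz(*T(152,205),.155))
print("brush top",tri(T(157,160),S(417,88)))
print("brush handle bottom",onz(*S(424,250),.165), "top at .25",onz(*S(417,88),.25),onz(*T(157,160),.25))
print("bar c",onz(*T(303,253),.205),onz(*S(287,103),.205))
for n,a,z in(("bar",((247,222),(366,270)),.205),):
    p=[onz(*T(*q),z)[:2] for q in a];d=p[0]-p[1];print(n,np.degrees(np.arctan2(d[1],d[0])),np.linalg.norm(d))
j=onz(*T(152,205),.155)[:2]-C;print("jar ang",np.degrees(np.arctan2(*j[::-1])),np.hypot(*j))
for k in((233,402),(444,320),(360,125)):
    q=onz(*T(*k),.15)[:2];print("knob",q,np.degrees(np.arctan2(*(q-C)[::-1])),np.hypot(*(q-C)))
# tab
t=cv2.imread("pics/top0.png");h=cv2.cvtColor(t,cv2.COLOR_BGR2HSV);m=((h[...,1]>70)&(h[...,0]<25)).astype(np.uint8);m[:303]=0;m[345:]=0;m[:,:295]=0;m[:,340:]=0
L=[]
for v in range(303,333):
    u=np.where(m[v])[0]
    if len(u)>5:L.append(onz("top",u.mean(),v,.02)[:2])
L=np.array(L);d=np.polyfit(L[:,0],L[:,1],1);print("tab pts",L[0],L[-1],d,np.polyval(d,.53),np.degrees(np.arctan2(-d[0],-1)),np.degrees(np.arctan2(*(L.mean(0)-C)[::-1])))
print(cv2.boundingRect(m))
for n,p,z in(("mug",("top",229,220),.09),("bowl",("top",431,218),.05),("soap",("top",434,282),.17)):print(n,onz(*p,z))
```

```text
jar rim [0.56618754 0.0166475  0.155     ]
brush top (array([0.57271041, 0.0161479 , 0.25045727]), np.float64(0.0013994202649871795))
brush handle bottom [0.57229731 0.01665025 0.165     ] top at .25 [0.5720111  0.01660067 0.25      ] [0.5730461  0.01548245 0.25      ]
bar c [ 0.53244046 -0.05955049  0.205     ] [ 0.54806768 -0.05337592  0.205     ]
bar 67.18988275790275 0.06529641489976096
jar ang 64.55234877328597 0.084218527056527
knob [ 0.4594905  -0.02570968] 154.46094479976855 0.07814491116065644
knob [ 0.50281551 -0.14010474] -108.61552212376145 0.08516015112691588
knob [ 0.6105796  -0.09817844] -25.69890200238325 0.08942504884809116
tab pts [ 0.3871316  -0.02884267] [ 0.31906997 -0.02286045] [-0.16698462  0.0367337 ] -0.05176814386824137 170.51995366928483 168.1345986695722
(304, 303, 22, 31)
mug [0.58026455 0.17580652 0.09      ]
bowl [ 0.58760302 -0.30558622  0.05      ]
soap [ 0.43248084 -0.26515519  0.17      ]
```

The axis is at about (0.533,-0.0605), the tab at about 169°, the open jar at about 66.7° and the brush at (0.5725,0.016). I'll twist about -87° so the fingers close tangentially.

```bash
python3 -m crank '[{"dx":0.010,"dy":-0.021,"dz":0.005,"twist":-3},{"dx":0.024,"dy":-0.050,"dz":0.015,"twist":-7},{"dx":0.038,"dy":-0.080,"dz":0.03,"twist":-12},{"dx":0.052,"dy":-0.110,"dz":0.045,"twist":-17},{"dx":0.068,"dy":-0.147,"dz":0.06,"twist":-22,"grip":1}]' 15
python3 -m crank '[{"dx":0.014,"dy":-0.030,"dz":0.004,"twist":-5},{"dx":0.028,"dy":-0.060,"dz":0.008,"twist":-9},{"dx":0.042,"dy":-0.090,"dz":0.012,"twist":-13},{"dx":0.056,"dy":-0.120,"dz":0.015,"twist":-18},{"dx":0.070,"dy":-0.150,"dz":0.015,"twist":-22}]'
python3 -m crank '[{"dx":0.014,"dy":-0.030,"twist":-5},{"dx":0.028,"dy":-0.060,"twist":-9},{"dx":0.042,"dy":-0.090,"twist":-13},{"dx":0.056,"dy":-0.120,"twist":-18},{"dx":0.070,"dy":-0.150,"twist":-22}]'
python3 -m crank '[{"dx":0.014,"dy":-0.030,"twist":-5},{"dx":0.028,"dy":-0.060,"twist":-9},{"dx":0.042,"dy":-0.090,"twist":-13},{"dx":0.055,"dy":-0.120,"twist":-17},{"dx":0.066,"dy":-0.142,"twist":-21}]'
```

```text
invalid input at $[0]: expected keys dx, dy, dz, twist, grip
invalid input at $[0]: expected keys dx, dy, dz, twist, grip
invalid input at $[0]: expected keys dx, dy, dz, twist, grip
invalid input at $[0]: expected keys dx, dy, dz, twist, grip
```

```bash
python3 -m crank '[{"dx":0.010,"dy":-0.021,"dz":0.005,"twist":-3,"grip":1},{"dx":0.024,"dy":-0.050,"dz":0.015,"twist":-7,"grip":1},{"dx":0.038,"dy":-0.080,"dz":0.03,"twist":-12,"grip":1},{"dx":0.052,"dy":-0.110,"dz":0.045,"twist":-17,"grip":1},{"dx":0.068,"dy":-0.147,"dz":0.06,"twist":-22,"grip":1}]' 15
python3 -m crank '[{"dx":0.014,"dy":-0.030,"dz":0.004,"twist":-5,"grip":1},{"dx":0.028,"dy":-0.060,"dz":0.008,"twist":-9,"grip":1},{"dx":0.042,"dy":-0.090,"dz":0.012,"twist":-13,"grip":1},{"dx":0.056,"dy":-0.120,"dz":0.015,"twist":-18,"grip":1},{"dx":0.070,"dy":-0.150,"dz":0.015,"twist":-22,"grip":1}]'
python3 -m crank '[{"dx":0.014,"dy":-0.030,"dz":0,"twist":-5,"grip":1},{"dx":0.028,"dy":-0.060,"dz":0,"twist":-9,"grip":1},{"dx":0.042,"dy":-0.090,"dz":0,"twist":-13,"grip":1},{"dx":0.056,"dy":-0.120,"dz":0,"twist":-18,"grip":1},{"dx":0.070,"dy":-0.150,"dz":0,"twist":-22,"grip":1}]'
```

```text
t: 0.52
eef_pos: [0.3666, 0.4583, 0.286]
ee_rot: [3.14, -0.001, -0.846]
force: [1.9, -0.9, 1.2]
width: 0.0872
gripper_force: 0.0
t: 0.93
eef_pos: [0.4369, 0.3078, 0.3017]
ee_rot: [-3.141, 0.0, -1.231]
force: [-0.4, 0.6, 0.5]
width: 0.0879
gripper_force: 0.0
t: 1.35
eef_pos: [0.5066, 0.1577, 0.3009]
ee_rot: [3.141, -0.0, -1.615]
force: [-0.5, 0.0, 0.3]
width: 0.0877
gripper_force: 0.0
```

```bash
python3 -m crank '[{"dx":0.014,"dy":-0.030,"dz":0,"twist":-5,"grip":1},{"dx":0.028,"dy":-0.060,"dz":0,"twist":-9,"grip":1},{"dx":0.042,"dy":-0.090,"dz":0,"twist":-13,"grip":1},{"dx":0.055,"dy":-0.120,"dz":0,"twist":-17,"grip":1},{"dx":0.066,"dy":-0.142,"dz":0,"twist":-21,"grip":1}]'
python3 -m crank '[{"dx":0,"dy":0,"dz":0,"twist":0,"grip":1},{"dx":0,"dy":0,"dz":-0.02,"twist":0,"grip":1},{"dx":0,"dy":0,"dz":-0.05,"twist":0,"grip":1},{"dx":0,"dy":0,"dz":-0.08,"twist":0,"grip":1},{"dx":0,"dy":0,"dz":-0.1,"twist":0,"grip":1}]'
python3 - <<'E'
from h import *
s=cv2.resize(arm.grab_frame("scene")[...,::-1][100:260,150:310],None,fx=3,fy=3,interpolation=2);t=cv2.resize(arm.grab_frame("top")[...,::-1][150:260,250:360],(480,480),interpolation=2)[:480]
cv2.imwrite("pics/g1.png",np.hstack([s,t])[:,:800])
E
```

```text
t: 1.77
eef_pos: [0.5727, 0.015, 0.3007]
ee_rot: [3.141, -0.001, -1.981]
force: [-0.4, -0.1, -0.5]
width: 0.0877
gripper_force: 0.0
t: 2.18
eef_pos: [0.5709, 0.0172, 0.1981]
ee_rot: [3.139, -0.001, -1.977]
force: [-1.0, 0.3, -0.0]
width: 0.0876
gripper_force: 0.0
```

View pics/g1.png

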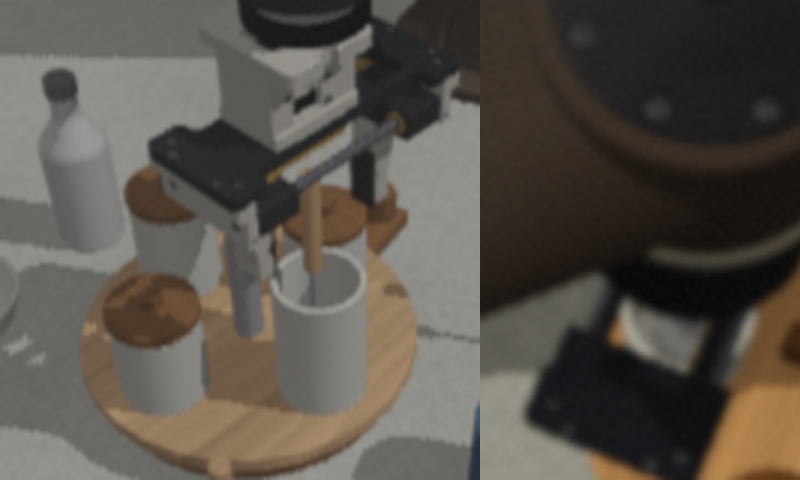

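The brush handle stands between the fingers, so I'll close on it.

```bash
for i in 1 2 3; do python3 -m crank '[{"dx":0,"dy":0,"dz":0,"twist":0,"grip":-1},{"dx":0,"dy":0,"dz":0,"twist":0,"grip":-1},{"dx":0,"dy":0,"dz":0,"twist":0,"grip":-1},{"dx":0,"dy":0,"dz":0,"twist":0,"grip":-1},{"dx":0,"dy":0,"dz":0,"twist":0,"grip":-1}]' 20; done
```

```text
t: 2.7
eef_pos: [0.5729, 0.0175, 0.2022]
ee_rot: [-3.14, 0.001, -1.977]
force: [0.2, 1.0, -0.2]
width: 0.0595
gripper_force: 0.0
t: 3.12
eef_pos: [0.5724, 0.0173, 0.2011]
ee_rot: [3.142, -0.0, -1.977]
force: [0.2, 0.2, 0.9]
width: 0.0267
gripper_force: 0.0
t: 3.53
eef_pos: [0.5724, 0.0173, 0.201]
ee_rot: [3.142, -0.0, -1.977]
force: [0.1, -0.9, 0.1]
width: 0.0133
gripper_force: 20.0
```

```bash
python3 -m crank '[{"dx":0,"dy":0,"dz":0.006,"twist":0,"grip":-1},{"dx":-0.001,"dy":0,"dz":0.018,"twist":0,"grip":-1},{"dx":-0.003,"dy":0,"dz":0.032,"twist":0,"grip":-1},{"dx":-0.004,"dy":0,"dz":0.045,"twist":0,"grip":-1},{"dx":-0.004,"dy":0,"dz":0.052,"twist":0,"grip":-1}]'
python3 -m crank '[{"dx":0,"dy":0,"dz":0,"twist":0,"grip":-1},{"dx":0,"dy":0,"dz":0,"twist":0,"grip":-1},{"dx":0,"dy":0,"dz":0,"twist":0,"grip":-1},{"dx":0,"dy":0,"dz":0,"twist":0,"grip":-1},{"dx":0,"dy":0,"dz":0,"twist":0,"grip":-1}]'
python3 - <<'E'
from h import *
s=cv2.resize(arm.grab_frame("scene")[...,::-1][80:260,150:310],None,fx=3,fy=3,interpolation=2)
cv2.imwrite("pics/l1.png",s)
E
```

```text
t: 3.95
eef_pos: [0.5689, 0.0174, 0.2551]
ee_rot: [-3.14, 0.001, -1.977]
force: [0.7, -0.3, -0.9]
width: 0.0136
gripper_force: 20.0
t: 4.37
eef_pos: [0.5681, 0.0172, 0.2523]
ee_rot: [3.141, -0.001, -1.977]
force: [-0.9, -0.9, -0.4]
width: 0.0136
gripper_force: 20.0
```

View pics/l1.png

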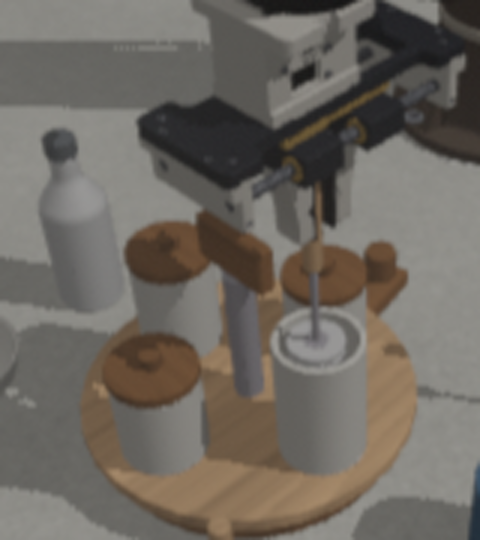

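The brush is raised, with the top of its head at (315,340) just inside the jar rim. Next is down, up and down again.

```bash
D='x'; python3 -m crank '[{"dx":0,"dy":0,"dz":-0.010,"twist":0,"grip":-1},{"dx":0,"dy":0,"dz":-0.025,"twist":0,"grip":-1},{"dx":0,"dy":0,"dz":-0.040,"twist":0,"grip":-1},{"dx":0,"dy":0,"dz":-0.048,"twist":0,"grip":-1},{"dx":0,"dy":0,"dz":-0.052,"twist":0,"grip":-1}]'
python3 -m crank '[{"dx":0,"dy":0,"dz":-0.001,"twist":0,"grip":-1},{"dx":0,"dy":0,"dz":-0.001,"twist":0,"grip":-1},{"dx":0,"dy":0,"dz":-0.001,"twist":0,"grip":-1},{"dx":0,"dy":0,"dz":-0.001,"twist":0,"grip":-1},{"dx":0,"dy":0,"dz":-0.001,"twist":0,"grip":-1}]'
```

```text
t: 4.83
eef_pos: [0.5687, 0.0169, 0.2008]
ee_rot: [-3.141, -0.001, -1.977]
force: [-3.0, -0.1, 20.5]
width: 0.0134
gripper_force: 20.0
t: 5.25
eef_pos: [0.5692, 0.017, 0.201]
ee_rot: [-3.14, 0.0, -1.977]
force: [0.2, -1.7, 5.4]
width: 0.0133
gripper_force: 20.0
```

```bash
python3 -m crank '[{"dx":0,"dy":0,"dz":0.006,"twist":0,"grip":-1},{"dx":0,"dy":0,"dz":0.018,"twist":0,"grip":-1},{"dx":0,"dy":0,"dz":0.032,"twist":0,"grip":-1},{"dx":0,"dy":0,"dz":0.046,"twist":0,"grip":-1},{"dx":0,"dy":0,"dz":0.052,"twist":0,"grip":-1}]'
python3 -m crank '[{"dx":0,"dy":0,"dz":0,"twist":0,"grip":-1},{"dx":0,"dy":0,"dz":0,"twist":0,"grip":-1},{"dx":0,"dy":0,"dz":0,"twist":0,"grip":-1},{"dx":0,"dy":0,"dz":0,"twist":0,"grip":-1},{"dx":0,"dy":0,"dz":0,"twist":0,"grip":-1}]'
python3 -m crank '[{"dx":0,"dy":0,"dz":-0.010,"twist":0,"grip":-1},{"dx":0,"dy":0,"dz":-0.025,"twist":0,"grip":-1},{"dx":0,"dy":0,"dz":-0.040,"twist":0,"grip":-1},{"dx":0,"dy":0,"dz":-0.048,"twist":0,"grip":-1},{"dx":0,"dy":0,"dz":-0.052,"twist":0,"grip":-1}]'
python3 -m crank '[{"dx":0,"dy":0,"dz":-0.001,"twist":0,"grip":-1},{"dx":0,"dy":0,"dz":-0.001,"twist":0,"grip":-1},{"dx":0,"dy":0,"dz":-0.001,"twist":0,"grip":-1},{"dx":0,"dy":0,"dz":-0.001,"twist":0,"grip":-1},{"dx":0,"dy":0,"dz":-0.001,"twist":0,"grip":-1}]'
```

```text
t: 5.67
eef_pos: [0.569, 0.0176, 0.2538]
ee_rot: [-3.14, 0.001, -1.977]
force: [0.6, 0.4, -0.4]
width: 0.0139
gripper_force: 20.0
t: 6.08
eef_pos: [0.5681, 0.0173, 0.2513]
ee_rot: [3.14, -0.001, -1.977]
force: [0.8, -0.1, -1.5]
width: 0.0134
gripper_force: 20.0
t: 6.5
eef_pos: [0.5691, 0.0169, 0.2003]
ee_rot: [-3.14, -0.001, -1.976]
force: [-3.2, -1.3, 24.2]
width: 0.0134
gripper_force: 20.0
t: 6.92
eef_pos: [0.5696, 0.0168, 0.2005]
ee_rot: [-3.139, 0.0, -1.977]
force: [0.3, -1.1, 6.5]
width: 0.0134
gripper_force: 20.0
```

```bash
python3 -m crank '[{"dx":0,"dy":0,"dz":0.001,"twist":0,"grip":-0.5},{"dx":0,"dy":0,"dz":0.001,"twist":0,"grip":-0.3},{"dx":0,"dy":0,"dz":0.001,"twist":0,"grip":-0.1},{"dx":0,"dy":0,"dz":0.001,"twist":0,"grip":0},{"dx":0,"dy":0,"dz":0.001,"twist":0,"grip":0}]'
python3 -m crank '[{"dx":0,"dy":0,"dz":0,"twist":0,"grip":0},{"dx":0,"dy":0,"dz":0,"twist":0,"grip":0},{"dx":0,"dy":0,"dz":0.01,"twist":0,"grip":0},{"dx":0,"dy":0,"dz":0.03,"twist":0,"grip":0},{"dx":0,"dy":0,"dz":0.06,"twist":0,"grip":0}]'
python3 -m crank '[{"dx":0,"dy":0,"dz":0.02,"twist":0,"grip":0},{"dx":0,"dy":0,"dz":0.04,"twist":0,"grip":0},{"dx":-0.005,"dy":-0.01,"dz":0.045,"twist":0,"grip":0},{"dx":-0.014,"dy":-0.03,"dz":0.045,"twist":0,"grip":0},{"dx":-0.022,"dy":-0.047,"dz":0.045,"twist":0,"grip":0}]'
python3 - <<'E'
from h import *
s=cv2.resize(arm.grab_frame("scene")[...,::-1][100:260,150:310],None,fx=3,fy=3,interpolation=2)
cv2.imwrite("pics/r1.png",s)
E
```

```text
t: 7.33
eef_pos: [0.5683, 0.0174, 0.1998]
ee_rot: [3.141, -0.0, -1.977]
force: [-0.2, -0.7, 0.4]
width: 0.0406
gripper_force: 0.0
t: 7.75
eef_pos: [0.5671, 0.0171, 0.2591]
ee_rot: [3.138, -0.003, -1.977]
force: [-0.1, 0.2, -0.5]
width: 0.0435
gripper_force: 0.0
t: 8.17
eef_pos: [0.5461, -0.0302, 0.306]
ee_rot: [-3.141, 0.001, -1.976]
force: [0.6, -1.0, -0.6]
width: 0.0439
gripper_force: 0.0
```

View pics/r1.png

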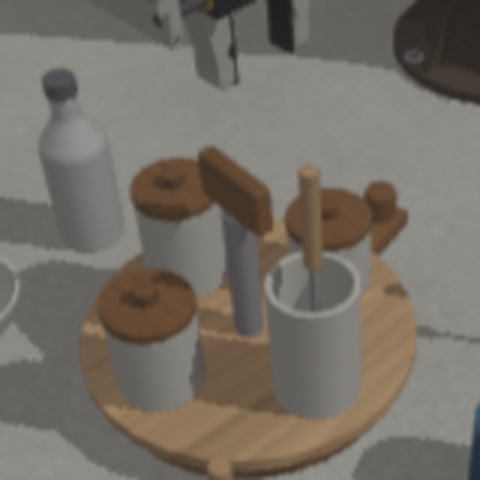

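The brush stands upright in the jar and the bar is clear. I'll grip the bar next.

```bash
python3 -m crank '[{"dx":-0.006,"dy":-0.015,"dz":0,"twist":0,"grip":0},{"dx":-0.013,"dy":-0.030,"dz":0,"twist":0,"grip":0},{"dx":-0.013,"dy":-0.030,"dz":-0.02,"twist":0,"grip":0},{"dx":-0.013,"dy":-0.030,"dz":-0.045,"twist":0,"grip":0},{"dx":-0.013,"dy":-0.030,"dz":-0.07,"twist":0,"grip":0}]'
python3 -m crank '[{"dx":0,"dy":0,"dz":-0.02,"twist":0,"grip":0},{"dx":0,"dy":0,"dz":-0.04,"twist":0,"grip":0},{"dx":0,"dy":0,"dz":-0.055,"twist":0,"grip":0},{"dx":0,"dy":0,"dz":-0.06,"twist":0,"grip":0},{"dx":0,"dy":0,"dz":-0.06,"twist":0,"grip":0}]'
for i in 1 2; do python3 -m crank '[{"dx":0,"dy":0,"dz":0,"twist":0,"grip":-1},{"dx":0,"dy":0,"dz":0,"twist":0,"grip":-1},{"dx":0,"dy":0,"dz":0,"twist":0,"grip":-1},{"dx":0,"dy":0,"dz":0,"twist":0,"grip":-1},{"dx":0,"dy":0,"dz":0,"twist":0,"grip":-1}]' 15; done
python3 -c "
from h import *
s=arm.get_state();print(s['eef_pos'],s['force'],s['moment'])"
```

```text
t: 8.63
eef_pos: [0.5333, -0.0604, 0.2351]
ee_rot: [-3.14, 0.001, -1.978]
force: [0.3, -0.5, -0.3]
width: 0.0442
gripper_force: 0.0
t: 9.05
eef_pos: [0.5325, -0.0602, 0.174]
ee_rot: [3.139, -0.002, -1.977]
force: [-0.4, -0.6, -0.4]
width: 0.0435
gripper_force: 0.0
t: 9.47
eef_pos: [0.5344, -0.0598, 0.1759]
ee_rot: [-3.139, 0.001, -1.977]
force: [-0.3, -3.2, -1.8]
width: 0.0168
gripper_force: 14.9
t: 9.88
eef_pos: [0.5346, -0.0593, 0.1758]
ee_rot: [-3.14, 0.001, -1.977]
force: [4.4, 2.3, 3.6]
width: 0.0163
gripper_force: 15.0
[ 0.53458805 -0.05928216  0.17583039] [4.3985638  2.34030811 3.61623598] [ 1.00900799 -1.64016729  0.01869969]
```

```bash
python3 -m crank '[{"dx":0.001,"dy":0.001,"dz":0,"twist":2,"grip":-1},{"dx":0.001,"dy":0.001,"dz":0,"twist":5,"grip":-1},{"dx":0.001,"dy":0.001,"dz":0,"twist":8,"grip":-1},{"dx":0.001,"dy":0.001,"dz":0,"twist":12,"grip":-1},{"dx":0.001,"dy":0.001,"dz":0,"twist":16,"grip":-1}]'
python3 -m crank '[{"dx":0,"dy":0,"dz":0,"twist":4,"grip":-1},{"dx":0,"dy":0,"dz":0,"twist":8,"grip":-1},{"dx":0,"dy":0,"dz":0,"twist":12,"grip":-1},{"dx":0,"dy":0,"dz":0,"twist":16,"grip":-1},{"dx":0,"dy":0,"dz":0,"twist":20,"grip":-1}]'
python3 -m crank '[{"dx":0,"dy":0,"dz":0,"twist":4,"grip":-1},{"dx":0,"dy":0,"dz":0,"twist":8,"grip":-1},{"dx":0,"dy":0,"dz":0,"twist":12,"grip":-1},{"dx":0,"dy":0,"dz":0,"twist":15,"grip":-1},{"dx":0,"dy":0,"dz":0,"twist":16,"grip":-1}]'
```

```text
t: 10.3
eef_pos: [0.5345, -0.0592, 0.1759]
ee_rot: [-3.141, -0.001, -1.695]
force: [0.6, -1.4, 7.3]
width: 0.0158
gripper_force: 15.0
t: 10.72
eef_pos: [0.5342, -0.0592, 0.1758]
ee_rot: [3.141, -0.001, -1.345]
force: [-0.6, -0.8, 7.3]
width: 0.0162
gripper_force: 15.0
t: 11.13
eef_pos: [0.5341, -0.0593, 0.1758]
ee_rot: [3.141, -0.001, -1.066]
force: [-0.4, -1.5, 8.0]
width: 0.0158
gripper_force: 15.0
```

```bash
python3 -m crank '[{"dx":0,"dy":0,"dz":0,"twist":4,"grip":-1},{"dx":0,"dy":0,"dz":0,"twist":8,"grip":-1},{"dx":0,"dy":0,"dz":0,"twist":12,"grip":-1},{"dx":0,"dy":0,"dz":0,"twist":16,"grip":-1},{"dx":0,"dy":0,"dz":0,"twist":20,"grip":-1}]'
python3 -m crank '[{"dx":0,"dy":0,"dz":0,"twist":4,"grip":-1},{"dx":0,"dy":0,"dz":0,"twist":8,"grip":-1},{"dx":0,"dy":0,"dz":0,"twist":12,"grip":-1},{"dx":0,"dy":0,"dz":0,"twist":16,"grip":-1},{"dx":0,"dy":0,"dz":0,"twist":20,"grip":-1}]'
python3 -m crank '[{"dx":0,"dy":0,"dz":0,"twist":3,"grip":-1},{"dx":0,"dy":0,"dz":0,"twist":6,"grip":-1},{"dx":0,"dy":0,"dz":0,"twist":8,"grip":-1},{"dx":0,"dy":0,"dz":0,"twist":10.5,"grip":-1},{"dx":0,"dy":0,"dz":0,"twist":10.5,"grip":-1}]'
python3 - <<'E'
from h import *
print(arm.get_state()["ee_rot"],arm.get_state()["eef_pos"])
s=arm.grab_frame("scene")[...,::-1];t=arm.grab_frame("top")[...,::-1]
cv2.imwrite("pics/sf.png",s);cv2.imwrite("pics/tf.png",t)
a=cv2.resize(s[90:260,150:310],(400,425),interpolation=2);b=cv2.resize(t[175:345,260:400],(350,425),interpolation=2)
cv2.imwrite("pics/f.png",np.hstack([a,b]))
E
```

```text
t: 11.55
eef_pos: [0.534, -0.0594, 0.1758]
ee_rot: [3.14, -0.0, -0.717]
force: [-1.4, -2.6, 7.1]
width: 0.0158
gripper_force: 15.0
t: 11.97
eef_pos: [0.5338, -0.0596, 0.1758]
ee_rot: [3.14, 0.0, -0.368]
force: [-0.2, -1.4, 7.8]
width: 0.0159
gripper_force: 15.0
t: 12.38
eef_pos: [0.5339, -0.0597, 0.1758]
ee_rot: [3.14, 0.0, -0.185]
force: [-0.1, -2.5, 8.2]
width: 0.016
gripper_force: 15.0
[ 3.13997864e+00  4.78702617e-04 -1.85318887e-01] [ 0.53385702 -0.05966005  0.17582293]
```

View pics/f.png

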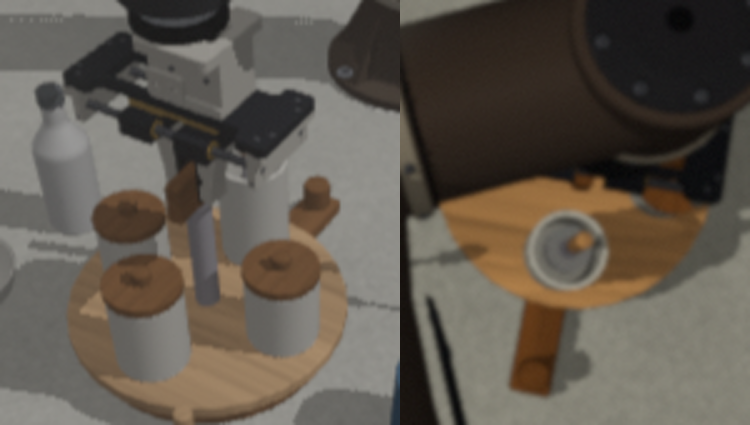

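The jar stands in front of the tab: rim at (567,252), stud at (533,372), brush upright. Next I'll check the angle.

Run:
```python
from h import *
t=cv2.imread("pics/tf.png");h=cv2.cvtColor(t,cv2.COLOR_BGR2HSV);C=np.array([.534,-.0596])
ang=lambda p:np.degrees(np.arctan2(*(np.array(p)[:2]-C)[::-1]))%360
m=((h[...,1]>90)&(h[...,0]<25)).astype(np.uint8);L=[]
for v in range(302,330):
    u=np.where(m[v,298:335])[0]+298
    if len(u)>5:L.append(onz("top",(u.min()+u.max())/2,v,.02)[:2])
L=np.array(L);i=[0,len(L)//2,-1];print("tab",L[i],[ang(p) for p in L[i]],np.polyfit(L[:,0],L[:,1],1)[0])
print("stud",ang(onz("top",313.0,323.5,.048)),onz("top",313.0,323.5,.048))
# jar rim: bright unsaturated
j=((h[...,1]<60)&(h[...,2]>95)).astype(np.uint8);w=np.zeros_like(j);cv2.circle(w,(327,276),19,1,-1);j*=w
k=max(cv2.findContours(j,0,1)[0],key=cv2.contourArea);(x,y),ax,_=cv2.fitEllipse(cv2.convexHull(k));print("rim px",x,y,ax)
p=onz("top",x,y,.155);print(p,ang(p))
q=onz("top",260+167/2.5,175+251/2.5,.155);print("rim by eye",q,ang(q))
```

```text
tab [[ 0.38949923 -0.03008962]
 [ 0.35646165 -0.02230122]
 [ 0.3260681  -0.01581872]] [np.float64(168.4576038232266), np.float64(168.1353593432265), np.float64(168.10972044784324)] -0.21257141909189495
stud 167.92769633441108 [ 0.34078166 -0.01827526  0.048     ]
rim px 326.203125 274.8688659667969 (30.628007888793945, 32.56372833251953)
[ 0.4490752  -0.04293895  0.155     ] 168.90034689486367
rim by eye [ 0.44794398 -0.04418387  0.155     ] 169.84372429353587
```

The tab is at about 168.0° and the jar at about 169.4°, so I'll turn back 1.4°.

```bash
python3 -m crank '[{"dx":0,"dy":0,"dz":0,"twist":-0.7,"grip":-1},{"dx":0,"dy":0,"dz":0,"twist":-1.4,"grip":-1},{"dx":0,"dy":0,"dz":0,"twist":-1.4,"grip":-1},{"dx":0,"dy":0,"dz":0,"twist":-1.4,"grip":-1},{"dx":0,"dy":0,"dz":0,"twist":-1.4,"grip":-1}]'
python3 - <<'E'
from h import *
t=cv2.GaussianBlur(arm.grab_frame("top")[...,::-1],(3,3),0);h=cv2.cvtColor(t,cv2.COLOR_BGR2HSV)
j=((h[...,1]<60)&(h[...,2]>95)).astype(np.uint8);w=np.zeros_like(j);cv2.circle(w,(327,276),19,1,-1);j*=w
k=max(cv2.findContours(j,0,1)[0],key=cv2.contourArea);(x,y),ax,_=cv2.fitEllipse(cv2.convexHull(k))
p=onz("top",x,y,.155)[:2];print(x,y,p,"offset from tab line mm",1e3*(p[1]-(-.0223-.2126*(p[0]-.3565)))*.978)
E
```

```text
t: 12.9
eef_pos: [0.5339, -0.0596, 0.1758]
ee_rot: [3.14, 0.0, -0.213]
force: [-0.0, -3.0, 7.0]
width: 0.0157
gripper_force: 15.0
325.2925109863281 274.74176025390625 [ 0.44935527 -0.04100813] offset from tab line mm 1.010180503399264
```

```bash
python3 -c "
from station import arm
print(arm.job_done())"
```

```text
the job is handed in; nothing more can be done
None
```

I scrubbed the open jar twice and left the brush standing in it. The jar is now at the front, within about 1 mm of the tab's line, and the fingers are still holding the turntable by its handle bar; the job is handed in, and no verdict came back.

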